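# Lever-test a spring cartridge and mark the travel

## Task

Take the orange-topped cartridge out of its rack and stand it in the nest of the lever tester, then bring the red-handled lever down onto its plunger until the resistance clearly firms up, without crushing it (at most about 20 N at the handle). Let go of the lever, which stays down by itself, and note how far it travelled by sliding the yellow marker along the scale until its tip is level with the red pointer. Leave the other two cartridges alone.

Things in the scene. Friction and masses are not known exactly. Their poses are not given: they have to be found in the camera images.
- tester: Grey lever tester, fixed to the bench; base plate 330 x 215 x 15 mm. Origin: on the bench, straight under the middle of the nest. Its x axis points away from the operator, towards the lever's hinge; y to the left, z up. The base reaches from x -135 to +195 and y -75 to +140 mm.
- nest (a point): Centre of the top of the steel nest plate, over the tester's origin, 30 to 66 mm above the bench (preset, does not yield). Axes as the tester's. End posts 60 mm tall stand at y = +-34 to +-44 mm (26 mm wide in x), lips 3 mm tall at x = +-24 to +-27. The cartridge stands between the posts, its 60 mm length along y; there it can be held only by its wide faces (fingers closing along x).
- lever: Steel lever; origin at its hinge (tester x +150, y 0, 144 mm above the bench; hinge line along y). Starts raised about 75 degrees, clear of the nest; swings to -x and down to level +-0.15 rad. Stiff, damped hinge: 3 N at the handle moves it slowly, more when fast; it stays where left. On the plunger the force rises 1.9 N per mm at the handle; firm = 8 N or more above free swing, never over 20 N.
- handle (a point): Middle of the lever's red handle bar, 80 mm long, 16 mm thick, along the tester's y, 72 mm to the -y side of the lever. It runs on a circle of 190 mm radius about the hinge. It can be pinched from above with the fingers closing along the tester's x and turns in the fingers as the lever swings.
- foot (a point): Lowest point of the lever's black rubber foot (ball of 12 mm radius), 150 mm from the hinge and 32 mm below the lever's middle line when level.
- pointer_tip (a point): Red pointer tip on the scale rail at the tester's +y side (y = 97 mm), 37 mm above the bench. It is geared to the lever: it runs along the tester's -x by 120 mm for each radian the lever comes down, and is not to be touched.
- marker_tip (a point): Tip of the yellow marker on the same rail, 37 mm above the bench. Level with the pointer means the same tester x. The marker slides along the tester's x between +90 and -110 mm with a light drag (1.5 N) and stays put.
- marker_grip (a point): Point on the marker's yellow upright tab, at the same tester x as the marker's tip and 24 mm beside it in +y, 73 mm above the bench; the tab is 12 mm thick in x, 20 mm wide in y and its top is 85 mm above the bench.
- rack: White open rack, 100 x 160 mm, fixed, floor 6 mm thick; it holds three cartridges in a row along its y axis at 48 mm pitch, only 12 mm apart, their 60 mm lengths along the rack's x. Rims and dividers reach 21 mm above the bench. Origin on the bench under its centre. A tall centrifuge stands behind, and its corner juts out between the rack and the tester: carry things round its front.
- cart_orange: Cartridge to test: white block, orange top and band, 36 mm along its x, 60 mm along its y, shell 60 mm tall, 0.11 to 0.23 kg; a steel spring plunger, 26 mm diameter, stands 12 mm above the shell (3 N per mm). Origin: centre of its underside. In the rack its neighbours leave room for fingers only at its two ends (60 mm apart): set it down on the bench and take it again by its wide faces.
- cart_blue: Same cartridge with a blue top, to be left in the rack.
- cart_green: Same cartridge with a green top, to be left in the rack.

How it is judged:
On the way, in this order (a step that is already met when the one before it is completed fails the run):
1. the orange cartridge stands in the nest, let go (horizontal distance between cart_orange and nest below 0.012 m and z of cart_orange in the frame of nest between -0.004 and 0.004 m and angle between cart_orange's own z axis and vertical below 0.06 rad and contact force between the fingers and cart_orange below 0.1 N), for 0.2 s.
2. the lever's foot presses the cartridge in the nest with more than 7 N (contact force between lever and cart_orange above 7 N and horizontal distance between cart_orange and nest below 0.012 m), for 0.2 s.
At the end, for the whole second after the job is handed in: The orange cartridge stands upright in the nest (within 12 mm of its centre, flat on the plate), the lever is left down with its foot still pressing on the plunger (more than 1 N), and the yellow marker's tip is within 4 mm of the red pointer's tip along the scale (horizontal distance between cart_orange and nest below 0.012 m and z of cart_orange in the frame of nest between -0.004 and 0.004 m and angle between cart_orange's own z axis and vertical below 0.06 rad and contact force between lever and cart_orange above 1 N and x of marker_tip in the frame of pointer_tip between -0.004 and 0.004 m); the robot touches nothing.
It fails at once if the lever crushes the cartridge (more than 30 N) (contact force between lever and cart_orange above 30 N).
It fails at once if another cartridge is moved by more than 20 mm (distance of any of cart_blue, cart_green from where it was at the start of the episode above 0.02 m).
It also fails if it takes over 72 s, if anything falls off the work surface, if the arm or the gripper's body presses on something with over 40 N, if the wrist force passes 120 N, or if a joint passes its speed limit or range.

## Robot

A 6-joint arm with a two-finger parallel gripper is mounted at the origin on a cart in front of the work surface, level with it; the furniture and walls round the work are solid. World frame = base frame: x ahead of the robot, y to its left, z up, the work surface at z = 0. Lengths are in m, angles in rad, forces in N, time in s.
With the tool pointing down it reaches from about 0.25 to 0.775 m from the base axis. Payload 8.9 kg.
Tool frame: the origin (TCP) lies at the very end of the fingers, on their centre line; the grasp point (between the pads) lies 19 mm behind it; z points along the fingers, y is the line along which they close (so a half turn about z gives the same grasp; the last joint's range is limited). The gripper opens to 85 mm and grips with 20 to 120 N. Pads are 22 mm wide; open, the fingers measure 114 mm over their backs; the gripper's body (76 mm by 85 mm) begins 54 mm behind the grasp point. The pads swing forward as they close: fully open they stand 13 mm farther back than shut.
Start: joints at [-1.292, 0.291, -0.153, 1.127, 0, 1.431], TCP at [0.213, -0.48, 0.231] pointing down, gripper open.
Joint ranges: [-2.52, 2.52], [-0.91, 1.74], [-1.3, 1.37], [-1.96, 2.02], [-1.52, 1.47], [-3.14, 3.14]. Speed limits (rad/s): [2.22, 2.22, 2.79, 3.14, 3.14, 3.14].

## Interface

Orientations are given as a unit quaternion [w, x, y, z].
In Python, from plant import env gives the robot as it stands.
- The arm moves only by the tool arm_command, never from a script. Its argument "deltas" is a list that holds one entry, the list of rows, each a list of 7 numbers: the turn, a rotation vector about the tool's x, y, z in degrees, then the shift along the tool's x, y, z in m, then the finger opening in m, from 0 to 0.0854. A call has 1 to 12 rows; each row shifts and turns the commanded pose from where the row before left it, along the tool's axes as they then stand; what a row does not reach is not made up. A row lasts 1/8 s, in which the tool goes at most 62.5 mm and 10.7 degrees, less where a joint would pass 70% of its speed; a pose out of reach is approached as far as the arm can. A call is refused whole if a number of a shift passes 0.0625 or a number of a turn 10.7, either way. A call with a gripper value outside its range is refused whole. The fingers move at their own pace and stop on an object; "force" is the grip in N (left out, the last holds). Time passes only in rows, so rows that do not move let the fingers close. It gives the time, the measured TCP pose, the force, the opening and the grip force at its end, in the units of the state.
- env.state(): the state, without advancing time (a new reading comes with each control period).
- env.grab_frame(name): name is "scene" or "side" or "wrist"; returns a dict with "image" (420x560x3 uint8, red, green, blue), "z_map" (420x560 float32, m along the optical axis (not along the pixel's ray), 0 where there is no reading), "fov_y" (degrees; the focal length in pixels is half the picture's height over the tangent of half this angle, whatever the lens; pixels are square), "cx", "cy" (the principal point, pixels), "rvec" (rotation vector, rad) and "tvec" (3), from world to camera coordinates, as OpenCV has them; the wrist camera has in their place "mount" (4x4, takes a point from camera to tool coordinates, whose origin is the TCP and whose axes are the flange's). Camera axes: x right, y down, z forward; pixel columns grow to the right and rows downward; lengths in m; the calibration is good to about 2 mm. A picture is of the moment at which its call begins: read the wrist's pose just before it.
- env.finish_job(): hands the job in; it is judged then, once.
Trained networks look in a picture, given as the dict that the camera call returned (one of the last four; its "shot" number tells which), for a name from the list of things; names that differ only in an ending like _2 or _b are one class to them, and where a whole thing is asked for, a point or a joint stands for the part that bears it (a point fixed in the world has none). Each returns a list of dicts, best first, with "confidence" (0 to 1); they miss things now and then, are a little off and sometimes report something else, mostly with a low value. They report only what shows in the picture. A call takes as long as a camera call.
- env.spot_in(query, picture): "extent" ([left, top, right, bottom] in pixels, round what is visible of it).
- env.place_of(query, picture): "point" ([column, row] in pixels: a listed point, or the origin of a listed thing).
The state is a dict: "t": time; "qpos": joint angles; "qd": joint speeds; "joint_efforts": joint torques, N m; "position": TCP position; "ee_rot": TCP orientation; "force": force on the tool from outside, world axes, zero at the start; "wrist_torque": the same for the moment, N m; "opening": finger opening in m; "finger_force": force on a finger pad.
Only numpy, scipy, OpenCV 4.12 (cv2) and the standard library are available. Lean on these libraries where they do the work, as an engineer would, in place of code of your own. Each camera call takes 0.05 s, during which the arm holds its last target. There are 200 camera calls.

## Working session

There is one attempt and no reset: what is moved stays moved. The work goes in short steps, Python scripts to look and compute and a tool call to move; the robot and the scene stay as the last step left them, time stands still between calls to the robot, and variables do not carry over. Pictures are saved under pics/ and viewed, at most 10 in all, crops included, and the job is handed in when it is done.

Besides the shell and the picture viewer there is one more tool, called after "Call:" as name(argument=value, ...) on one line, values as JSON. arm_command: Moves the arm, as the interface text tells. Its arguments: {"type":"object","properties":{"deltas":{"type":"array","items":{"type":"array","items":{"type":"array","items":{"type":"number"}}}},"force":{"type":"number"}},"required":["deltas"]}

```bash
mkdir -p pics
cat > h.py <<'E'
import numpy as np, cv2
from scipy.spatial.transform import Rotation as R
from plant import env
def cam(n):
    s=env.state(); f=env.grab_frame(n); f['_s']=s
    h=f['image'].shape[0]; f['_f']=h/2/np.tan(np.radians(f['fov_y'])/2)
    if n=='wrist':
        q=s['ee_rot']; T=np.eye(4); T[:3,:3]=R.from_quat([q[1],q[2],q[3],q[0]]).as_matrix(); T[:3,3]=s['position']
        f['_T']=T@np.array(f['mount'])
    else:
        Rm=cv2.Rodrigues(np.array(f['rvec'],float))[0]; T=np.eye(4); T[:3,:3]=Rm.T; T[:3,3]=-Rm.T@np.array(f['tvec']).ravel(); f['_T']=T
    return f
def ray(f,p):
    d=np.array([(p[0]-f['cx'])/f['_f'],(p[1]-f['cy'])/f['_f'],1.]); return f['_T'][:3,3], f['_T'][:3,:3]@d
def at_z(f,p,z):
    o,d=ray(f,p); return o+d*(z-o[2])/d[2]
def at_d(f,p):
    o,d=ray(f,p); return o+d*f['z_map'][int(round(p[1])),int(round(p[0]))]
def cloud(f):
    h,w=f['z_map'].shape; u,v=np.meshgrid(np.arange(w),np.arange(h)); z=f['z_map']
    P=np.stack([(u-f['cx'])/f['_f']*z,(v-f['cy'])/f['_f']*z,z],-1)
    return P@f['_T'][:3,:3].T+f['_T'][:3,3]
def save(f,n): cv2.imwrite('pics/'+n+'.png',f['image'][:,:,::-1])
E
python3 - <<'E'
from h import *
s=env.state(); print(s)
for n in ['scene','side']:
    f=cam(n); save(f,n+'0'); print(n,f['_T'][:3,3],f['_T'][:3,2])
    for q in ['tester','nest','lever','handle','foot','pointer_tip','marker_tip','marker_grip','rack','cart_orange','cart_blue','cart_green']:
        for r in env.place_of(q,f)[:1]:
            print(q,r['point'],round(r['confidence'],2),at_d(f,r['point']).round(3))
a=cv2.imread('pics/scene0.png');b=cv2.imread('pics/side0.png')
E
```

```text
{'t': 0.0, 'qpos': array([-1.29232432e+00,  2.91307838e-01, -1.54108579e-01,  1.12670554e+00,
        1.30976062e-05,  1.43149077e+00]), 'qd': array([-6.81506477e-04,  9.12969495e-05,  3.60005853e-04,  1.08553928e-03,
       -5.27263818e-04, -6.21649943e-04]), 'joint_efforts': array([ 2.32586244e-03, -5.37146008e+01,  3.31366038e+01,  1.58774410e-02,
        1.09351429e-06, -2.50676425e-05]), 'position': array([ 0.2128929 , -0.47942381,  0.23072462]), 'ee_rot': array([-6.61667101e-04,  9.78261742e-01,  2.07372913e-01, -3.95506939e-05]), 'force': array([ 0.38123136, -0.28934378,  0.12132575]), 'wrist_torque': array([-0.03497857,  0.00302146, -0.01231871]), 'finger_force': 0.0, 'opening': 0.08529637777977071}
scene [-0.16607414  0.52860307  1.01802411] [ 0.58344289 -0.47677738 -0.6574783 ]
tester [342.4, 245.0] 0.96 [0.214 0.091 0.45 ]
nest [342.1, 227.7] 0.61 [0.224 0.084 0.478]
lever [325.8, 176.7] 0.73 [ 0.65  -0.309  0.154]
handle [359.9, 127.5] 0.56 [0.249 0.035 0.638]
foot [337.0, 154.6] 0.85 [ 0.857 -0.575  0.011]
pointer_tip [300.9, 223.3] 0.6 [ 0.602 -0.165  0.084]
marker_tip 
[... 240 characters left out ...]
0.163 0.061]
side [ 0.53274214 -0.93595148  1.08122469] [ 0.00177832  0.69444872 -0.71954   ]
tester [276.1, 284.6] 0.55 [ 0.519 -0.304  0.066]
nest [277.9, 271.3] 0.77 [ 0.523 -0.255  0.063]
lever [324.2, 272.8] 0.75 [ 0.653 -0.322  0.16 ]
handle [303.1, 249.7] 0.64 [ 0.584 -0.377  0.337]
foot [306.4, 234.8] 0.73 [ 0.597 -0.292  0.289]
pointer_tip [311.2, 262.2] 0.56 [ 0.63  -0.194  0.028]
marker_tip [258.0, 188.4] 0.46 [0.438 0.126 0.047]
marker_grip [302.9, 244.4] 0.38 [ 0.601 -0.165  0.084]
rack [260.4, 182.2] 0.91 [0.447 0.142 0.065]
cart_orange [259.5, 181.2] 0.44 [0.444 0.138 0.074]
cart_blue [325.4, 271.4] 0.57 [ 0.656 -0.321  0.165]
cart_green [257.1, 190.7] 0.58 [0.434 0.131 0.03 ]
```

View pics/scene0.png

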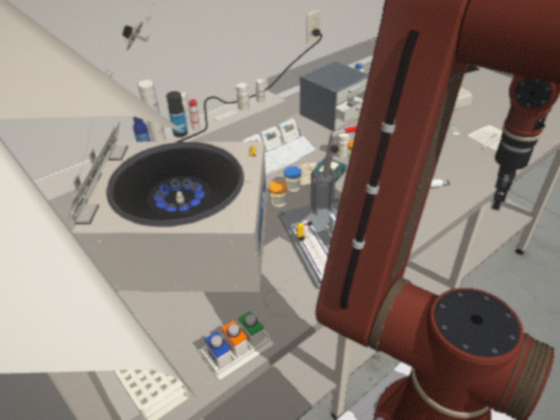

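View pics/side0.png

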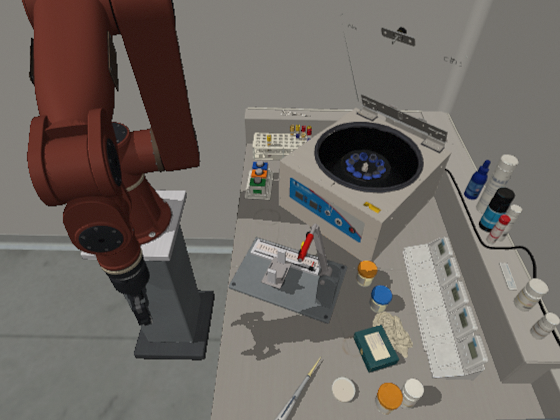

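The scene view shows the rack with blue (218,343), orange (234,332) and green (251,321) tops, and the tester at about (315,230). The side view shows the tester base at (288,277), the red handle at (306,246), the rack at (259,180) and the centrifuge corner near (285,195) to (365,260).

Run:
```python
from h import *
fs={n:cam(n) for n in ['scene','side']}
np.savez('c0.npz',**{n:cloud(f) for n,f in fs.items()})
for n,f in fs.items():
    P=cloud(f); hsv=cv2.cvtColor(f['image'],cv2.COLOR_RGB2HSV); H,S,V=[hsv[...,i].astype(int) for i in range(3)]
    rk=(P[...,0]>.3)&(P[...,0]<.52)&(P[...,1]>.05)&(P[...,1]<.32)&(P[...,2]>.05)&(P[...,2]<.09)
    for c,(a,b) in dict(orange=(5,20),blue=(100,125),green=(50,90)).items():
        m=rk&(H>=a)&(H<=b)&(S>120)
        if m.sum()>5:
            r=cv2.minAreaRect(P[m][:,:2].astype(np.float32)); print(n,c,m.sum(),np.median(P[m],0).round(3),r)
    ts=(P[...,0]>.35)&(P[...,0]<.85)&(P[...,1]>-.55)&(P[...,1]<-.05)
    m=ts&((H<6)|(H>174))&(S>150)&(V>90)&(P[...,2]>.15)
    if m.sum()>5: print(n,'handle',m.sum(),P[m].mean(0).round(3),P[m].min(0).round(3),P[m].max(0).round(3), np.linalg.svd(P[m]-P[m].mean(0),full_matrices=False)[2][0].round(3))
    m=ts&(H>20)&(H<35)&(S>150)&(P[...,2]>.02)&(P[...,2]<.1)
    if m.sum()>3: print(n,'marker',m.sum(),P[m].mean(0).round(3),P[m].min(0).round(3),P[m].max(0).round(3))
    m=ts&(np.abs(P[...,2]-.015)<.006)&(S<70)
    if n=='side':
        k=cv2.morphologyEx(m.astype(np.uint8),cv2.MORPH_OPEN,np.ones((3,3)))
        nl,l,st,_=cv2.connectedComponentsWithStats(k); i=1+np.argmax(st[1:,4]); pts=P[l==i][:,:2].astype(np.float32)
        r=cv2.minAreaRect(pts); print('base',st[i],r,cv2.boxPoints(r))
    m=(P[...,0]>.3)&(P[...,0]<.7)&(P[...,1]>-.25)&(P[...,1]<.35)&(P[...,2]>.12)&(P[...,2]<.35)&(S<80)
    if n=='side':
        Q=P[m]; print('cent minx',Q[Q[:,1]>-.2][np.argsort(Q[Q[:,1]>-.2][:,0])[:3]].round(3),'zmax',Q[:,2].max())
        for y in np.arange(-.15,.32,.05):
            q=Q[np.abs(Q[:,1]-y)<.02]; 
            if len(q): print(round(y,2),q[:,0].min().round(3),q[:,2].max().round(3))
```

```text
scene orange 226 [0.423 0.203 0.066] ((0.43718892335891724, 0.19772042334079742), (0.036185186356306076, 0.06306574493646622), 86.21345520019531)
scene blue 167 [0.42  0.25  0.065] ((0.4366409182548523, 0.24503904581069946), (0.035797812044620514, 0.059986505657434464), 85.51453399658203)
scene green 87 [0.413 0.155 0.065] ((0.43156641721725464, 0.15198954939842224), (0.05455126613378525, 0.028707880526781082), 0.4450375437736511)
scene handle 39 [ 0.593 -0.337  0.333] [ 0.586 -0.353  0.327] [ 0.6   -0.322  0.338] [-0.225 -0.974 -0.039]
scene marker 68 [ 0.596 -0.156  0.066] [ 0.592 -0.165  0.039] [ 0.603 -0.147  0.086]
side orange 80 [0.442 0.185 0.065] ((0.4368179440498352, 0.19936276972293854), (0.058165427297353745, 0.05415146425366402), 3.1128463745117188)
side blue 62 [0.443 0.234 0.065] ((0.43869748711586, 0.24143585562705994), (0.03660433366894722, 0.05684419721364975), 87.0270767211914)
side green 73 [0.438 0.139 0.065] ((0.4353611469268799, 0.14444264769554138), (0.034698739647865295, 0.056615520268678665), 89.22293853759766)
side handle 151 [ 0.592 -0.359  0.331] [ 0.574 -0.401  0.15 ] [ 0.751 -0.153  0.338] [-0.453 -0.761  0.465]
side marker 10 [ 0.598 -0.161  0.082] [ 0.595 -0.168  0.073] [ 0.602 -0.15   0.087]
base [ 229  251  105   72 3134] ((0.5460498929023743, -0.2705778479576111), (0.15174929797649384, 0.3293594419956207), 69.46067810058594) [[ 0.36521798 -0.28385136]
 [ 0.67364055 -0.39940718]
 [ 0.7268818  -0.25730434]
 [ 0.41845924 -0.14174852]]
cent minx [[0.518 0.057 0.208]
 [0.518 0.058 0.203]
 [0.519 0.061 0.186]] zmax 0.26407648749677326
-0.1 0.671 0.249
-0.05 0.615 0.262
0.0 0.558 0.264
0.05 0.518 0.262
0.1 0.541 0.263
0.15 0.586 0.264
0.2 0.632 0.263
0.25 0.677 0.25
```

```bash
cat >> h.py <<'E'
def plan(x,y,z,yaw=None):
    """remaining shift in present tool axes (m) and turn about tool z (deg) to bring tool x to world yaw"""
    s=env.state(); q=s['ee_rot']; M=R.from_quat([q[1],q[2],q[3],q[0]])
    d=M.inv().apply(np.array([x,y,z])-s['position']); t=''
    if yaw is not None:
        c,sn=np.cos(np.radians(yaw)),np.sin(np.radians(yaw))
        G=R.from_matrix(np.array([[c,sn,0],[sn,-c,0],[0,0,-1.]])); t=np.degrees((M.inv()*G).as_rotvec()).round(2)
    print('shift',d.round(4),'dist',np.linalg.norm(d).round(3),'turn',t,'pos',s['position'].round(4),'t',round(s['t'],2),'q',np.round(s['qpos'],2),'F',np.round(s['force'],1),'open',round(s['opening'],4))
E
python3 -c "
from h import *
plan(.437,.198,.25,88)"
```

```text
shift [ 0.4797 -0.5287 -0.0187] dist 0.714 turn [  0.    -0.   -64.06] pos [ 0.213  -0.4798  0.2313] t 1.4 q [-1.29  0.29 -0.15  1.13  0.    1.43] F [-0.2 -0.7 -0.1] open 0.0854
```

Call:
arm_command(deltas=[[[0, 0, 0, 0.037, -0.041, 0, 0.0854], [0, 0, 0, 0.037, -0.041, 0, 0.0854], [0, 0, 0, 0.037, -0.041, 0, 0.0854], [0, 0, 0, 0.037, -0.041, 0, 0.0854], [0, 0, 0, 0.037, -0.041, 0, 0.0854], [0, 0, 0, 0.037, -0.041, 0, 0.0854], [0, 0, 0, 0.037, -0.041, 0, 0.0854], [0, 0, 0, 0.037, -0.041, -0.01, 0.0854], [0, 0, 0, 0.037, -0.041, -0.01, 0.0854], [0, 0, 0, 0.037, -0.041, -0.01, 0.0854], [0, 0, 0, 0.037, -0.041, -0.01, 0.0854], [0, 0, 0, 0.037, -0.041, -0.01, 0.0854]]])

```text
t: 2.9
position: [0.4196, 0.152, 0.2819]
ee_rot: [0.0, 0.978, 0.208, 0.0]
force: [0.8, -1.3, -0.2]
opening: 0.0857
finger_force: 0.0
```

```bash
python3 -c "
from h import *
plan(.437,.198,.27,88)"
```

```text
shift [ 0.0346 -0.035   0.0119] dist 0.051 turn [ 5.000e-02 -3.000e-02 -6.404e+01] pos [0.4196 0.152  0.2819] t 2.9 q [ 0.18  0.11 -0.24  1.21 -0.    2.91] F [ 0.8 -1.3 -0.2] open 0.0857
```

Call:
arm_command(deltas=[[[0, 0, 0, 0.035, -0.035, 0.012, 0.0854], [0, 0, -10.6, 0, 0, 0, 0.0854], [0, 0, -10.6, 0, 0, 0, 0.0854], [0, 0, -10.6, 0, 0, 0, 0.0854], [0, 0, -10.6, 0, 0, 0, 0.0854], [0, 0, -10.6, 0, 0, 0, 0.0854], [0, 0, -10.6, 0, 0, 0, 0.0854], [0, 0, -0.5, 0, 0, 0, 0.0854], [0, 0, 0, 0, 0, 0, 0.0854]]])

```text
t: 4.03
position: [0.437, 0.1962, 0.2693]
ee_rot: [-0.0, 0.72, 0.693, -0.0]
force: [0.4, 0.7, 1.1]
opening: 0.0853
finger_force: 0.0
```

Run:
```python
from h import *
plan(.437,.198,.27,88)
f=cam('wrist'); save(f,'w1'); P=cloud(f)
hsv=cv2.cvtColor(f['image'],cv2.COLOR_RGB2HSV); H,S,V=[hsv[...,i].astype(int) for i in range(3)]
for c,(a,b) in dict(orange=(5,20),blue=(100,125),green=(50,90)).items():
    m=(H>=a)&(H<=b)&(S>120)&(P[...,2]>.055)&(P[...,2]<.085)
    if m.sum()>5:
        r=cv2.minAreaRect(P[m][:,:2].astype(np.float32)); print(c,m.sum(),np.median(P[m],0).round(3),np.round(r[0],4),np.round(r[1],4),r[2])
for r in env.place_of('cart_orange',f)[:2]: print(r, at_z(f,r['point'],.006))
```

```text
shift [ 0.0018 -0.     -0.0007] dist 0.002 turn [-0.    0.   -0.18] pos [0.437  0.1962 0.2693] t 4.03 q [ 0.27  0.18 -0.19  1.19 -0.    1.88] F [0.4 0.7 1.1] open 0.0853
orange 1099 [0.425 0.198 0.066] [0.2675 0.1221] [0.4361 0.0555] 24.204500198364258
blue 790 [0.448 0.246 0.066] [0.4377 0.2459] [0.0321 0.056 ] 87.7763671875
green 476 [0.417 0.151 0.066] [0.4329 0.1509] [0.0305 0.0556] 88.04278564453125
{'point': [273.3, 175.5], 'confidence': 0.86} [0.43556621 0.19690444 0.006     ]
```

View pics/w1.png

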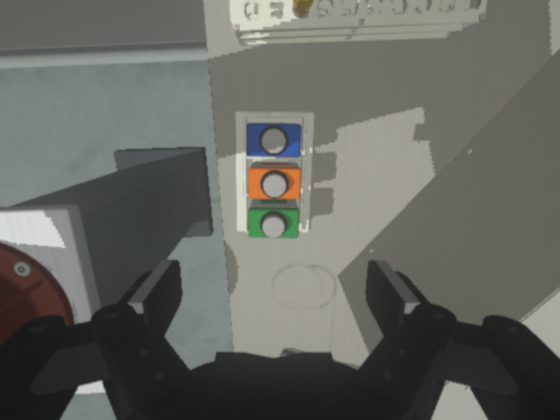

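The wrist view shows the rack with blue (273,140), orange (274,183) and green (273,222), and free space at both ends of orange. Next I descend onto it.

Call:
arm_command(deltas=[[[0, 0, 0, 0.002, -0.001, 0.05, 0.0854], [0, 0, 0, 0, 0, 0.05, 0.0854], [0, 0, 0, 0, 0, 0.05, 0.0854], [0, 0, 0, 0, 0, 0.04, 0.0854], [0, 0, 0, 0, 0, 0.03, 0.0854], [0, 0, 0, 0, 0, 0.021, 0.0854], [0, 0, 0, 0, 0, 0, 0.0854], [0, 0, 0, 0, 0, 0, 0.05], [0, 0, 0, 0, 0, 0, 0.05], [0, 0, 0, 0, 0, 0, 0.05], [0, 0, 0, 0, 0, 0, 0.05]]], force=40)

```text
t: 5.5
position: [0.4371, 0.1985, 0.0295]
ee_rot: [0.001, 0.719, 0.695, 0.001]
force: [-0.9, -0.4, 6.7]
opening: 0.0597
finger_force: 43.9
```

Call:
arm_command(deltas=[[[0, 0, 0, 0, 0, -0.02, 0.05], [0, 0, 0, 0, 0, -0.04, 0.05], [0, 0, 0, 0, 0, -0.05, 0.05], [0, 0, 0, 0, 0, -0.03, 0.05], [0, 0, 0, -0.04, -0.004, 0, 0.05], [0, 0, 0, -0.04, -0.004, 0, 0.05], [0, 0, 0, -0.04, -0.005, 0, 0.05], [0, 0, 0, -0.038, -0.005, 0, 0.05], [0, 0, -10, 0, 0, 0, 0.05], [0, 0, -10, 0, 0, 0, 0.05], [0, 0, -10, 0, 0, 0, 0.05], [0, 0, -10, 0, 0, 0, 0.05]]])

```text
t: 7.0
position: [0.4127, 0.0409, 0.1689]
ee_rot: [0.0, 0.436, 0.9, 0.0]
force: [-1.0, -0.6, -1.8]
opening: 0.06
finger_force: 43.8
```

Run:
```python
from h import *
plan(.42,.04,.0295,159.5)
f=cam('wrist'); save(f,'w2')
```

```text
shift [-0.0051  0.0051  0.1394] dist 0.14 turn [ 3.000e-02  4.000e-02 -3.116e+01] pos [0.4127 0.0409 0.1689] t 7.0 q [-0.08  0.13 -0.53  0.9   0.    0.82] F [-1.  -0.6 -1.8] open 0.06
```

View pics/w2.png

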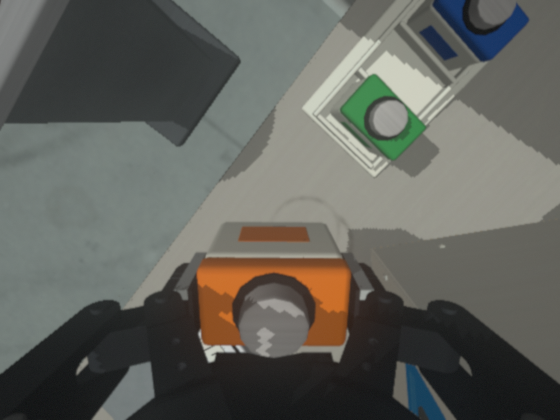

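The wrist view shows orange held upright (plunger at 272,315), with green (385,118) and blue undisturbed. I'll rotate it and set it on the bench.

Call:
arm_command(deltas=[[[0, 0, -10.4, -0.006, 0.007, 0, 0.05], [0, 0, -10.4, 0, 0, 0, 0.05], [0, 0, -10.4, 0, 0, 0.03, 0.05], [0, 0, 0, 0, 0, 0.04, 0.05], [0, 0, 0, 0, 0, 0.04, 0.05], [0, 0, 0, 0, 0, 0.02, 0.05], [0, 0, 0, 0, 0, 0.008, 0.05], [0, 0, 0, 0, 0, 0.004, 0.05], [0, 0, 0, 0, 0, 0.002, 0.05], [0, 0, 0, 0, 0, 0, 0.05]]])

```text
t: 8.3
position: [0.4223, 0.0405, 0.0248]
ee_rot: [0.0, 0.18, 0.984, 0.0]
force: [0.5, -0.7, -1.2]
opening: 0.0594
finger_force: 43.7
```

Call:
arm_command(deltas=[[[0, 0, 0, 0, 0, 0.0015, 0.05], [0, 0, 0, 0, 0, 0, 0.0854], [0, 0, 0, 0, 0, 0, 0.0854], [0, 0, 0, 0, 0, -0.02, 0.0854], [0, 0, 0, 0, 0, -0.05, 0.0854], [0, 0, 0, 0, 0, -0.05, 0.0854], [0, 0, 10, 0, 0, -0.02, 0.0854], [0, 0, 10, 0, 0, 0, 0.0854], [0, 0, 10, 0, 0, 0, 0.0854], [0, 0, 10, 0, 0, 0, 0.0854], [0, 0, 10, 0, 0, 0, 0.0854], [0, 0, 10, 0, 0, 0, 0.0854]]])

```text
t: 9.8
position: [0.4218, 0.0405, 0.1628]
ee_rot: [-0.0, 0.65, 0.76, -0.0]
force: [0.2, -0.5, -0.1]
opening: 0.0854
finger_force: 0.0
```

Call:
arm_command(deltas=[[[0, 0, 10, 0, 0, 0, 0.0854], [0, 0, 10, 0, 0, 0, 0.0854], [0, 0, 10, 0, 0, 0, 0.0854], [0, 0, 0, 0, 0, 0, 0.0854]]])

```text
t: 10.3
position: [0.4218, 0.0405, 0.1628]
ee_rot: [-0.0, 0.823, 0.569, -0.0]
force: [0.7, 0.5, -0.1]
opening: 0.0854
finger_force: 0.0
```

Run:
```python
from h import *
plan(.423,.0405,.026,69.5)
f=cam('wrist'); save(f,'w3'); P=cloud(f)
hsv=cv2.cvtColor(f['image'],cv2.COLOR_RGB2HSV); H,S,V=[hsv[...,i].astype(int) for i in range(3)]
m=(H>=5)&(H<=20)&(S>120)&(P[...,2]>.05)&(P[...,2]<.08)&(abs(P[...,1]-.04)<.06)
r=cv2.minAreaRect(P[m][:,:2].astype(np.float32)); print(m.sum(),np.median(P[m],0).round(3),np.round(r[0],4),np.round(r[1],4),r[2])
for r in env.place_of('cart_orange',f)[:2]: print(r, at_z(f,r['point'],.0))
```

```text
shift [0.0004 0.0011 0.1368] dist 0.137 turn [-0.   0.  -0.2] pos [0.4218 0.0405 0.1628] t 10.3 q [-0.08  0.16 -0.52  0.89  0.    1.85] F [ 0.7  0.5 -0.1] open 0.0854
1822 [0.424 0.051 0.06 ] [0.423  0.0413] [0.059  0.0351] 68.32548522949219
{'point': [274.9, 192.9], 'confidence': 0.69} [0.42178929 0.0404554  0.        ]
```

Call:
arm_command(deltas=[[[0, 0, 0, -0.044, 0.024, -0.014, 0.0854], [0, 0, 0, -0.044, 0.024, -0.014, 0.0854], [0, 0, 0, -0.044, 0.024, -0.014, 0.0854], [0, 0, 0, -0.044, 0.024, -0.014, 0.0854], [0, 0, 0, -0.044, 0.024, -0.014, 0.0854], [0, 0, 0, -0.044, 0.024, -0.014, 0.0854], [0, 0, 0, -0.044, 0.024, -0.014, 0.0854], [0, 0, 0, 0, 0, 0, 0.0854], [0, 0, 0, 0, 0, 0, 0.0854]]])

```text
t: 11.52
position: [0.4694, -0.3065, 0.2603]
ee_rot: [-0.001, 0.823, 0.569, -0.0]
force: [0.5, 0.3, -0.6]
opening: 0.0854
finger_force: 0.0
```

Run:
```python
from h import *
plan(.469,-.307,.26,69.5)
f=cam('wrist'); save(f,'w4'); np.save('w4.npy',cloud(f))
for q in ['nest','tester','marker_grip','marker_tip','pointer_tip','handle','foot']:
    for r in env.place_of(q,f)[:1]: print(q,r['point'],r['confidence'],at_d(f,r['point']).round(4))
P=cloud(f)
o=np.array([.518,-.261]); ex=np.array([.9367,-.3502]); ey=np.array([.3502,.9367])
X=(P[...,:2]-o)@ex; Y=(P[...,:2]-o)@ey
m=(abs(X)<.05)&(abs(Y)<.06)
h,e=np.histogram(P[...,2][m],bins=np.arange(0,.16,.003)); print([(round(a,3),b) for a,b in zip(e,h) if b>40])
```

```text
shift [-0.0006 -0.0002  0.0003] dist 0.001 turn [-0.07 -0.04 -0.18] pos [ 0.4694 -0.3065  0.2603] t 11.53 q [-0.71  0.35  0.    1.23  0.    1.22] F [ 0.5  0.3 -0.6] open 0.0854
nest [302.6, 126.3] 0.89 [ 0.519  -0.2565  0.0674]
tester [295.9, 124.5] 0.57 [ 0.5131 -0.2523  0.0663]
marker_tip [339.0, 29.3] 0.56 [ 0.5915 -0.1772  0.0294]
pointer_tip [384.3, 25.8] 0.69 [ 0.6375 -0.1912  0.03  ]
[(np.float64(0.012), np.int64(704)), (np.float64(0.015), np.int64(1850)), (np.float64(0.063), np.int64(1520)), (np.float64(0.066), np.int64(3214)), (np.float64(0.069), np.int64(205)), (np.float64(0.099), np.int64(45)), (np.float64(0.123), np.int64(303)), (np.float64(0.126), np.int64(406))]
```

View pics/w4.png

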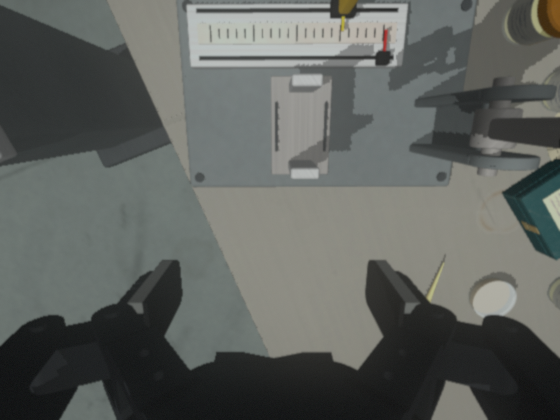

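The wrist view shows the nest plate centred near (302,125), its posts at (307,80) and (304,173), the pointer at (385,42) and the marker at (343,18). I'll fit the plate and posts.

Run:
```python
from h import *
P=np.load('w4.npy'); 
o=np.array([.518,-.259])
near=np.hypot(P[...,0]-o[0],P[...,1]-o[1])<.075
m=near&(P[...,2]>.058)&(P[...,2]<.072); pts=P[m]
r=cv2.minAreaRect(pts[:,:2].astype(np.float32)); print('plate',m.sum(),r,np.median(pts[:,2]))
m=near&(P[...,2]>.119)&(P[...,2]<.132)
q=P[m]; 
u=q[:,0]*.35+q[:,1]*.937; c=(u.min()+u.max())/2
A=q[u>c];B=q[u<c]
ca,cb=[np.array(cv2.minAreaRect(g[:,:2].astype(np.float32))[0]) for g in (A,B)]
print('posts',ca,cb,'mid',(ca+cb)/2,np.linalg.norm(ca-cb),np.degrees(np.arctan2(*(ca-cb)[::-1])),q[:,2].mean())
# base edges
m=(abs(P[...,2]-.015)<.006)&(P[...,0]<.75)
r=cv2.minAreaRect(P[m][:,:2].astype(np.float32)); print('base',r)
plan(.4218,.0405,.163,69.5)
```

```text
plate 4939 ((0.5168156623840332, -0.25653812289237976), (0.09972018748521805, 0.06195902079343796), 69.16448974609375) 0.0663936477214444
posts [ 0.53017032 -0.22005218] [ 0.50334704 -0.29264432] mid [ 0.51675868 -0.25634825] 0.07738932193950432 69.72039057886145 0.1257584669088795
base ((0.5774389505386353, -0.3493229150772095), (0.3975270390510559, 0.4513576626777649), 69.13227081298828)
shift [ 0.3076 -0.1677  0.0979] dist 0.364 turn [ 0.    0.   -0.21] pos [ 0.4699 -0.3065  0.2609] t 11.93 q [-0.71  0.35  0.    1.23  0.    1.22] F [0.5 0.4 0.7] open 0.0855
```

Call:
arm_command(deltas=[[[0, 0, 0, 0.044, -0.024, 0.0, 0.0854], [0, 0, 0, 0.044, -0.024, 0.0, 0.0854], [0, 0, 0, 0.044, -0.024, 0.014, 0.0854], [0, 0, 0, 0.044, -0.024, 0.014, 0.0854], [0, 0, 0, 0.044, -0.024, 0.02, 0.0854], [0, 0, 0, 0.044, -0.024, 0.02, 0.0854], [0, 0, 0, 0.044, -0.024, 0.03, 0.0854], [0, 0, 0, 0, 0, 0, 0.0854]]])

```text
t: 12.92
position: [0.4195, 0.0434, 0.1612]
ee_rot: [-0.001, 0.822, 0.57, -0.001]
force: [-0.1, -1.0, 0.7]
opening: 0.0854
finger_force: 0.0
```

```bash
python3 -c "
from h import *
plan(.4225,.041,.025,69.5)"
```

```text
shift [-0.0011  0.0042  0.1362] dist 0.136 turn [-0.21  0.03  0.02] pos [0.4195 0.0434 0.1612] t 12.93 q [-0.07  0.16 -0.52  0.89  0.    1.86] F [-0.1 -1.   0.7] open 0.0854
```

Call:
arm_command(deltas=[[[0, 0, 0, -0.001, 0.003, 0.03, 0.0854], [0, 0, 0, 0, 0, 0.04, 0.0854], [0, 0, 0, 0, 0, 0.03, 0.0854], [0, 0, 0, 0, 0, 0.02, 0.0854], [0, 0, 0, 0, 0, 0.012, 0.0854], [0, 0, 0, 0, 0, 0.004, 0.0854], [0, 0, 0, 0, 0, 0, 0.07], [0, 0, 0, 0, 0, 0, 0.05], [0, 0, 0, 0, 0, 0, 0.03], [0, 0, 0, 0, 0, 0, 0.025], [0, 0, 0, 0, 0, 0, 0.025], [0, 0, 0, 0, 0, 0, 0.025]]], force=40)

```text
t: 14.42
position: [0.4247, 0.0385, 0.0274]
ee_rot: [0.0, 0.823, 0.568, 0.0]
force: [-1.2, -0.2, 5.8]
opening: 0.0356
finger_force: 39.8
```

Call:
arm_command(deltas=[[[0, 0, 0, 0, 0, -0.02, 0.025], [0, 0, 0, 0, 0, -0.05, 0.025], [0, 0, 0, 0, 0, -0.05, 0.025], [0, 0, 0, 0, 0, -0.04, 0.025], [0, 0, 0, -0.05, 0.02, 0, 0.025], [0, 0, 0, -0.05, 0.02, 0, 0.025], [0, 0, 0, -0.05, 0.02, 0, 0.025], [0, 0, 0, -0.05, 0.02, 0, 0.025], [0, 0, 0, -0.016, 0.038, 0, 0.025], [0, 0, 0, -0.016, 0.038, 0, 0.025], [0, 0, 0, -0.01, 0.03, 0, 0.025], [0, 0, 0, 0, 0, 0, 0.025]]])

```text
t: 15.92
position: [0.5135, -0.2549, 0.1863]
ee_rot: [0.0, 0.823, 0.568, 0.0]
force: [0.5, -0.5, -1.4]
opening: 0.0354
finger_force: 40.8
```

Run:
```python
from h import *
plan(.5168,-.2565,.0934,69.5)
f=cam('wrist'); save(f,'w5'); P=cloud(f)
s=env.state(); b=s['position'][2]-.0274
hsv=cv2.cvtColor(f['image'],cv2.COLOR_RGB2HSV); H,S,V=[hsv[...,i].astype(int) for i in range(3)]
m=(H>=5)&(H<=20)&(S>120)&(P[...,2]>b+.053)&(P[...,2]<b+.067)&(np.hypot(*(P[...,:2]-s['position'][:2]).transpose(2,0,1))<.06)
r=cv2.minAreaRect(P[m][:,:2].astype(np.float32)); print(m.sum(),np.round(r[0],4),np.round(r[1],4),r[2], s['position'],s['force'])
for r in env.place_of('cart_orange',f)[:1]: print(r, at_z(f,r['point'],b))
```

```text
shift [-0.0003  0.0037  0.0929] dist 0.093 turn [ 0.02  0.01 -0.3 ] pos [ 0.5135 -0.2549  0.1863] t 15.93 q [-0.59  0.41 -0.1   1.06 -0.    1.35] F [ 0.5 -0.5 -1.4] open 0.0354
6331 [ 0.5131 -0.2521] [0.059  0.0359] 68.74885559082031 [ 0.51234637 -0.25377067  0.18632224] [-0.46107818  0.16374587 -2.12375503]
{'point': [274.3, 243.0], 'confidence': 0.58} [ 0.5130147  -0.25363098  0.15892224]
```

View pics/w5.png

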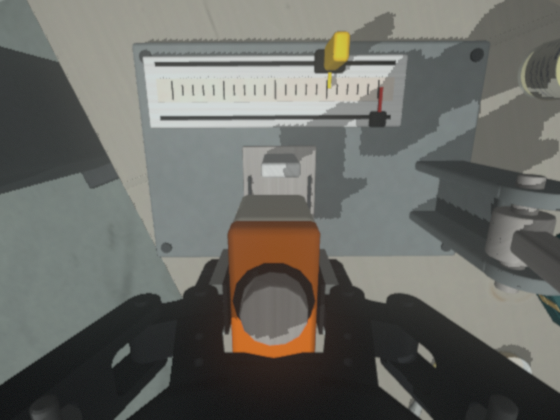

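The wrist view shows the cartridge upright in the fingers (plunger 275,305) above the nest, the post at (283,170), the marker tip at (330,84) and the pointer at (380,98). I'll lower it slowly.

Call:
arm_command(deltas=[[[0, 0, -0.5, -0.0023, 0.0043, 0.02, 0.025], [0, 0, 0, 0, 0, 0.02, 0.025], [0, 0, 0, 0, 0, 0.015, 0.025], [0, 0, 0, 0, 0, 0.01, 0.025], [0, 0, 0, 0, 0, 0.01, 0.025], [0, 0, 0, 0, 0, 0.006, 0.025], [0, 0, 0, 0, 0, 0.005, 0.025], [0, 0, 0, 0, 0, 0.003, 0.025], [0, 0, 0, 0, 0, 0, 0.025]]])

```text
t: 17.15
position: [0.5156, -0.2574, 0.0977]
ee_rot: [-0.0, 0.82, 0.572, -0.0]
force: [0.4, -0.2, -0.5]
opening: 0.0353
finger_force: 40.8
```

Call:
arm_command(deltas=[[[0, 0, 0, 0, 0, 0.0015, 0.025], [0, 0, 0, 0, 0, 0.0015, 0.025], [0, 0, 0, 0, 0, 0.001, 0.025], [0, 0, 0, 0, 0, 0, 0.025]]])

```text
t: 17.65
position: [0.5156, -0.2574, 0.0938]
ee_rot: [-0.0, 0.82, 0.572, -0.0]
force: [-0.1, 0.3, -0.7]
opening: 0.0356
finger_force: 40.8
```

Call:
arm_command(deltas=[[[0, 0, 0, 0, 0, 0.001, 0.025], [0, 0, 0, 0, 0, 0.0005, 0.025], [0, 0, 0, 0, 0, 0, 0.025]]])

```text
t: 18.02
position: [0.5157, -0.2575, 0.0933]
ee_rot: [0.0, 0.82, 0.572, 0.0]
force: [-3.7, 2.3, 10.5]
opening: 0.0355
finger_force: 42.0
```

Call:
arm_command(deltas=[[[0, 0, 0, 0, 0, 0, 0.05], [0, 0, 0, 0, 0, 0, 0.07], [0, 0, 0, 0, 0, 0, 0.07], [0, 0, 0, 0, 0, -0.01, 0.07], [0, 0, 0, 0, 0, -0.03, 0.07], [0, 0, 0, 0, 0, -0.05, 0.07], [0, 0, 0, 0, -0.03, -0.05, 0.0854], [0, 0, 0, -0.03, -0.03, -0.02, 0.0854], [0, 0, 0, -0.05, 0, 0, 0.0854], [0, 0, 0, 0, 0, 0, 0.0854], [0, 0, 0, 0, 0, 0, 0.0854]]])

```text
t: 19.4
position: [0.4316, -0.3115, 0.2526]
ee_rot: [-0.0, 0.821, 0.571, 0.0]
force: [-0.1, -0.2, -0.0]
opening: 0.0853
finger_force: 0.0
```

Run:
```python
from h import *
plan(.5168,-.2565,.0934,69.5)
f=cam('wrist'); save(f,'w6'); P=cloud(f)
hsv=cv2.cvtColor(f['image'],cv2.COLOR_RGB2HSV); H,S,V=[hsv[...,i].astype(int) for i in range(3)]
near=(np.hypot(P[...,0]-.517,P[...,1]+.257)<.06)
m=(H>=5)&(H<=20)&(S>120)&near&(P[...,2]>.119)&(P[...,2]<.134)
r=cv2.minAreaRect(P[m][:,:2].astype(np.float32)); print(m.sum(),np.round(r[0],4),np.round(r[1],4),r[2],np.median(P[m][:,2]))
f=cam('side')
P=cloud(f);hsv=cv2.cvtColor(f['image'],cv2.COLOR_RGB2HSV); H,S,V=[hsv[...,i].astype(int) for i in range(3)]
m=((H<6)|(H>174))&(S>150)&(V>90)&(P[...,2]>.3)&(np.hypot(P[...,0]-.59,P[...,1]+.36)<.07)
print('handle',m.sum(),P[m].mean(0),P[m].min(0),P[m].max(0))
for i in (0,1,2): print(np.percentile(P[m][:,i],[3,97]).round(4))
# expected
o=np.array([.5168,-.2565]);a=np.radians(69.4-90);ex=np.array([np.cos(a),np.sin(a)]);ey=np.array([-ex[1],ex[0]])
th=np.radians(75);print('exp',o+ex*(.15-.19*np.cos(th))-.072*ey,.144+.19*np.sin(th))
```

```text
shift [0.0811 0.0608 0.1592] dist 0.189 turn [ 0.   -0.02  0.2 ] pos [ 0.4316 -0.3115  0.2526] t 19.4 q [-0.76  0.29 -0.09  1.18  0.    1.16] F [-0.1 -0.2 -0. ] open 0.0853
2011 [ 0.5144 -0.2555] [0.0592 0.0355] 69.97139739990234 0.12611696741256478
handle 151 [ 0.5897871  -0.36410411  0.33485832] [ 0.57157647 -0.40117976  0.32886085] [ 0.60927908 -0.32551071  0.33894837]
[0.574  0.6054]
[-0.3969 -0.3293]
[0.3313 0.338 ]
exp [ 0.58584502 -0.3593705 ] 0.327525906994923
```

View pics/w6.png

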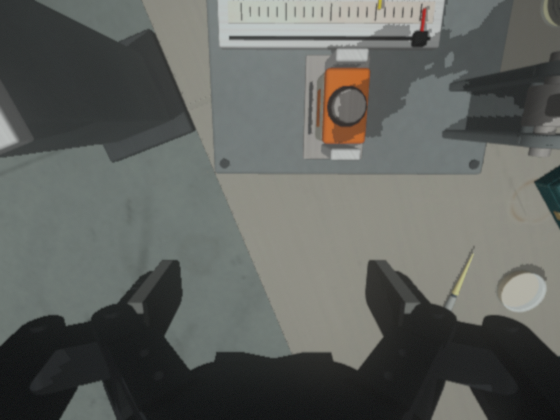

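The wrist view shows the orange cartridge seated between the posts (plunger 347,106). Next is the handle: go above it, then check the pose before descending.

Call:
arm_command(deltas=[[[0, 0, 0, 0, 0, -0.036, 0.06], [0, 0, 0, 0, 0, -0.036, 0.06], [0, 0, 0, 0, 0, -0.036, 0.06], [0, 0, 0, 0.001, 0.042, 0, 0.06], [0, 0, 0, 0.002, 0.042, 0, 0.06], [0, 0, 0, 0.001, 0.042, 0, 0.06], [0, 0, 0, 0.001, 0.041, 0, 0.06], [0, 0, 0, 0, 0, 0, 0.06], [0, 0, 0, 0, 0, 0, 0.06]]])

```text
t: 20.62
position: [0.5901, -0.3638, 0.3598]
ee_rot: [-0.001, 0.82, 0.572, -0.0]
force: [0.1, 0.2, 0.6]
opening: 0.0603
finger_force: 0.0
```

Run:
```python
from h import *
plan(.5897,-.3651,.308,69.4)
f=cam('wrist'); save(f,'w7'); P=cloud(f)
hsv=cv2.cvtColor(f['image'],cv2.COLOR_RGB2HSV); H,S,V=[hsv[...,i].astype(int) for i in range(3)]
m=((H<6)|(H>174))&(S>150)&(V>60)&(P[...,2]>.28)&(np.hypot(P[...,0]-.59,P[...,1]+.36)<.08)
print('handle',m.sum())
if m.sum()>10: print(P[m].mean(0),P[m].min(0),P[m].max(0),cv2.minAreaRect(P[m][:,:2].astype(np.float32)))
for r in env.place_of('handle',f)[:1]: print(r,at_z(f,r['point'],.329))
```

```text
shift [-0.0014  0.0001  0.0518] dist 0.052 turn [-0.07 -0.02  0.41] pos [ 0.5901 -0.3638  0.3598] t 20.62 q [-0.66  0.66  0.78  1.69 -0.    1.27] F [0.1 0.2 0.6] open 0.0603
handle 1879
[ 0.58706266 -0.36429377  0.33598338] [ 0.57017355 -0.39694183  0.33113769] [ 0.61344829 -0.29728428  0.50283945] ((0.5936792492866516, -0.3463507294654846), (0.10578249394893646, 0.012954196892678738), 69.04769134521484)
{'point': [270.9, 236.9], 'confidence': 0.86} [ 0.58856917 -0.35948671  0.329     ]
```

View pics/w7.png

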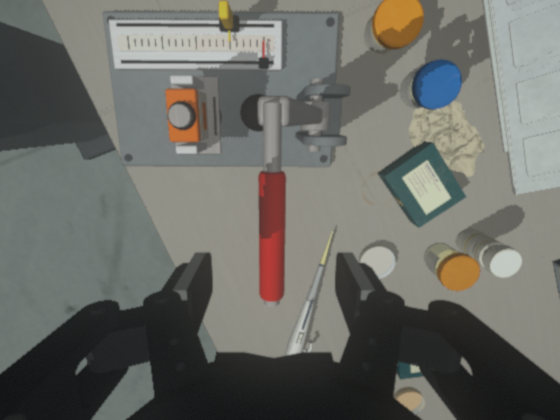

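The wrist view shows the red handle (271,237) centred between the fingers (211 and 337). I'll descend and pinch it.

Call:
arm_command(deltas=[[[0, 0, 0, 0, 0, 0.02, 0.06], [0, 0, 0, 0, 0, 0.02, 0.06], [0, 0, 0, 0, 0, 0.012, 0.06], [0, 0, 0, 0, 0, 0, 0.04], [0, 0, 0, 0, 0, 0, 0.02], [0, 0, 0, 0, 0, 0, 0.005], [0, 0, 0, 0, 0, 0, 0.005], [0, 0, 0, 0, 0, 0, 0.005]]], force=25)

```text
t: 21.72
position: [0.5889, -0.3645, 0.3098]
ee_rot: [-0.0, 0.821, 0.572, -0.001]
force: [-6.9, 2.8, 5.9]
opening: 0.0151
finger_force: 25.4
```

Run:
```python
from h import *
plan(.5897,-.3651,.308,69.4)
s=env.state()
o=np.array([.5168,-.2565]);a=np.radians(-20.6);ex=np.array([np.cos(a),np.sin(a)])
x=(s['position'][:2]-o)@ex; th0=np.arccos((.15-x)/.19); print('x',x,'th0',np.degrees(th0))
# arc: tool y shift=dx, tool z shift=-dz
th=np.concatenate([np.linspace(th0,.35,19)]); X=.15-.19*np.cos(th); Z=.144+.19*np.sin(th)
for k in range(len(th)-1): print(k,th[k+1].round(3),(X[k+1]-X[k]).round(4),(Z[k]-Z[k+1]).round(4))
```

```text
shift [-0.0003  0.0009  0.0018] dist 0.002 turn [-0.05  0.04  0.32] pos [ 0.5889 -0.3645  0.3098] t 21.73 q [-0.66  0.63  0.59  1.53 -0.    1.27] F [-6.9  2.8  5.9] open 0.0151
x 0.10550954133549785 th0 76.45786897093225
0 1.28 -0.01 0.0027
1 1.225 -0.0099 0.0033
2 1.17 -0.0097 0.0038
3 1.116 -0.0095 0.0043
4 1.061 -0.0092 0.0048
5 1.006 -0.0089 0.0053
6 0.952 -0.0086 0.0058
7 0.897 -0.0083 0.0063
8 0.842 -0.0079 0.0067
9 0.788 -0.0076 0.0071
10 0.733 -0.0072 0.0075
11 0.678 -0.0067 0.0079
12 0.623 -0.0063 0.0083
13 0.569 -0.0058 0.0086
14 0.514 -0.0054 0.0089
15 0.459 -0.0049 0.0092
16 0.405 -0.0044 0.0094
17 0.35 -0.0038 0.0097
```

Call:
arm_command(deltas=[[[0, 0, 0, 0, -0.01, 0.0027, 0.005], [0, 0, 0, 0, -0.0099, 0.0033, 0.005], [0, 0, 0, 0, -0.0097, 0.0038, 0.005], [0, 0, 0, 0, -0.0095, 0.0043, 0.005], [0, 0, 0, 0, -0.0092, 0.0048, 0.005], [0, 0, 0, 0, -0.0089, 0.0053, 0.005], [0, 0, 0, 0, -0.0086, 0.0058, 0.005], [0, 0, 0, 0, -0.0083, 0.0063, 0.005], [0, 0, 0, 0, -0.0079, 0.0067, 0.005]]])

```text
t: 22.85
position: [0.5147, -0.337, 0.2672]
ee_rot: [0.002, 0.82, 0.572, 0.001]
force: [5.2, -0.9, 3.6]
opening: 0.0152
finger_force: 25.9
```

Run:
```python
from h import *
plan(.5897,-.3651,.308,69.4)
s=env.state()
o=np.array([.5168,-.2565]);a=np.radians(-20.6);ex=np.array([np.cos(a),np.sin(a)])
x=(s['position'][:2]-o)@ex; print('x',x,'th',np.arccos((.15-x)/.19), 'z th',np.arcsin((s['position'][2]+.0187-.144)/.19))
```

```text
shift [-0.0004  0.0803 -0.0404] dist 0.09 turn [0.32 0.04 0.35] pos [ 0.5147 -0.337   0.2672] t 22.85 q [-0.7   0.45  0.17  1.29  0.    1.23] F [ 5.2 -0.9  3.6] open 0.0152
x 0.026353567925646845 th 0.8621972893154043 z th 0.8433052883312083
```

Call:
arm_command(deltas=[[[0, 0, 0, 0, -0.0076, 0.0071, 0.005], [0, 0, 0, 0, -0.0072, 0.0075, 0.005], [0, 0, 0, 0, -0.0067, 0.0079, 0.005], [0, 0, 0, 0, -0.0063, 0.0083, 0.005], [0, 0, 0, 0, -0.0058, 0.0086, 0.005], [0, 0, 0, 0, -0.0054, 0.0089, 0.005], [0, 0, 0, 0, -0.0049, 0.0092, 0.005], [0, 0, 0, 0, -0.0044, 0.0094, 0.005], [0, 0, 0, 0, -0.002, 0.005, 0.005], [0, 0, 0, 0, 0, 0, 0.005]]])

```text
t: 24.1
position: [0.4658, -0.319, 0.1926]
ee_rot: [-0.0, 0.82, 0.572, -0.0]
force: [5.3, -1.3, -3.4]
opening: 0.0153
finger_force: 25.6
```

```bash
cat > lev.py <<'E'
from h import *
s=env.state()
o=np.array([.5168,-.2565]);a=np.radians(-20.6);ex=np.array([np.cos(a),np.sin(a)])
x=(s['position'][:2]-o)@ex; F=s['force']; t=np.arcsin((s['position'][2]+.0187-.144)/.19)
fx=F[:2]@ex; print('x',x,'th_x',np.arccos((.15-x)/.19),'th_z',t,'Ftang',(-fx*-np.sin(t))*-1*-1,'fx,fz',fx,F[2],'t',s['t'],'z',s['position'][2])
E
python3 lev.py
```

```text
x -0.02577649146939314 th_x 0.3893936191177308 th_z 0.36179137974724207 Ftang 1.9192251882730562 fx,fz 5.422302667571649 -3.4407635257410534 t 24.1 z 0.19255054061491345
```

Call:
arm_command(deltas=[[[0, 0, 0, 0, -0.002, 0.006, 0.005], [0, 0, 0, 0, -0.002, 0.006, 0.005], [0, 0, 0, 0, -0.0015, 0.006, 0.005], [0, 0, 0, 0, -0.001, 0.005, 0.005], [0, 0, 0, 0, -0.0005, 0.003, 0.005]]])

```text
t: 24.72
position: [0.4587, -0.3163, 0.1669]
ee_rot: [-0.001, 0.821, 0.572, -0.0]
force: [-0.5, -0.3, 5.6]
opening: 0.0151
finger_force: 26.8
```

Call:
arm_command(deltas=[[[0, 0, 0, 0, -0.0003, 0.002, 0.005], [0, 0, 0, 0, -0.0002, 0.001, 0.005]]])

```text
t: 24.98
position: [0.4581, -0.3161, 0.1641]
ee_rot: [-0.001, 0.821, 0.572, -0.001]
force: [-3.9, 0.6, 4.4]
opening: 0.0153
finger_force: 26.9
```

```bash
python3 lev.py
```

```text
x -0.033957329731870295 th_x 0.2528776368139767 th_z 0.20553429721829758 Ftang -0.7909852669481227 fx,fz -3.8756643407351503 4.417116838431277 t 24.975 z 0.16407714567294965
```

Call:
arm_command(deltas=[[[0, 0, 0, 0, -0.0004, 0.0015, 0.005], [0, 0, 0, 0, -0.0003, 0.0015, 0.005], [0, 0, 0, 0, -0.0003, 0.0015, 0.005]]])

```text
t: 25.35
position: [0.4573, -0.3158, 0.1597]
ee_rot: [-0.001, 0.821, 0.572, -0.0]
force: [-6.4, -0.1, 6.2]
opening: 0.0153
finger_force: 27.1
```

Call:
arm_command(deltas=[[[0, 0, 0, 0, -0.0002, 0.0015, 0.005], [0, 0, 0, 0, -0.0002, 0.001, 0.005]]])

```text
t: 25.6
position: [0.4568, -0.3156, 0.1571]
ee_rot: [-0.001, 0.821, 0.572, -0.0]
force: [-5.1, -0.3, 4.8]
opening: 0.0151
finger_force: 27.1
```

Call:
arm_command(deltas=[[[0, 0, 0, 0, -0.0002, 0.001, 0.005], [0, 0, 0, 0, -0.0002, 0.001, 0.005]]])

```text
t: 25.85
position: [0.4565, -0.3155, 0.1552]
ee_rot: [-0.001, 0.821, 0.572, -0.0]
force: [-5.0, 1.0, 5.8]
opening: 0.0153
finger_force: 27.2
```

Call:
arm_command(deltas=[[[0, 0, 0, 0, -0.0002, 0.001, 0.005], [0, 0, 0, 0, -0.0002, 0.001, 0.005]]])

```text
t: 26.1
position: [0.4562, -0.3154, 0.1532]
ee_rot: [-0.0, 0.821, 0.572, -0.0]
force: [-5.0, 0.9, 6.1]
opening: 0.015
finger_force: 27.4
```

Call:
arm_command(deltas=[[[0, 0, 0, 0, -0.0001, 0.001, 0.005], [0, 0, 0, 0, -0.0001, 0.001, 0.005]]])

```text
t: 26.35
position: [0.456, -0.3153, 0.1515]
ee_rot: [-0.0, 0.82, 0.572, -0.0]
force: [-7.6, 1.8, 7.1]
opening: 0.0149
finger_force: 27.2
```

Call:
arm_command(deltas=[[[0, 0, 0, 0, 0, 0.001, 0.005], [0, 0, 0, 0, 0, 0.001, 0.005]]])

```text
t: 26.6
position: [0.4558, -0.3153, 0.1497]
ee_rot: [-0.0, 0.821, 0.572, -0.001]
force: [-9.2, 2.5, 12.5]
opening: 0.015
finger_force: 28.0
```

Call:
arm_command(deltas=[[[0, 0, 0, 0, 0, 0.001, 0.005], [0, 0, 0, 0, 0, 0.001, 0.005]]])

```text
t: 26.85
position: [0.4555, -0.3152, 0.1479]
ee_rot: [-0.001, 0.821, 0.572, -0.001]
force: [-9.6, 3.2, 15.9]
opening: 0.0149
finger_force: 28.4
```

```bash
python3 lev.py
python3 - <<'E'
from h import *
f=cam('wrist'); save(f,'w8')
E
```

```text
x -0.03669207596887537 th_x 0.18687365300870928 th_z 0.11916551832566315 Ftang -1.2039468830646867 fx,fz -10.127099291577068 15.946103744298561 t 26.85 z 0.14788790016728154
```

View pics/w8.png

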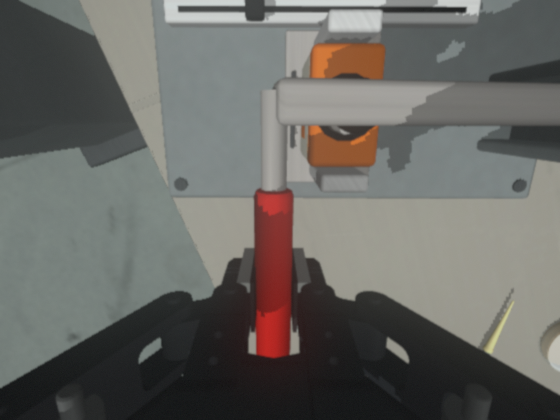

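The wrist view shows the foot on the plunger (347,105) with the handle held at (273,270). The force has risen about 10 N above free swing, so I'll hold there and read it.

Call:
arm_command(deltas=[[[0, 0, 0, 0, 0, 0, 0.005], [0, 0, 0, 0, 0, 0, 0.005], [0, 0, 0, 0, 0, 0, 0.005]]])

```text
t: 27.28
position: [0.4555, -0.3152, 0.1478]
ee_rot: [-0.001, 0.821, 0.572, -0.001]
force: [-8.6, 2.5, 13.8]
opening: 0.0149
finger_force: 28.2
```

Call:
arm_command(deltas=[[[0, 0, 0, 0, 0, 0.0008, 0.005], [0, 0, 0, 0, 0, 0, 0.005], [0, 0, 0, 0, 0, 0, 0.005], [0, 0, 0, 0, 0, 0, 0.005]]])

```text
t: 27.78
position: [0.4554, -0.3152, 0.1471]
ee_rot: [-0.001, 0.821, 0.572, -0.001]
force: [-9.6, 3.0, 15.7]
opening: 0.0151
finger_force: 28.4
```

Call:
arm_command(deltas=[[[0, 0, 0, 0, 0, 0, 0.03], [0, 0, 0, 0, 0, 0, 0.05], [0, 0, 0, 0, 0, 0, 0.06], [0, 0, 0, 0, 0, -0.01, 0.06], [0, 0, 0, 0, 0, -0.04, 0.06], [0, 0, 0, 0, 0, -0.05, 0.06], [0, 0, 0, 0, 0, -0.03, 0.06], [0, 0, 0, 0, 0, 0, 0.06]]])

```text
t: 28.78
position: [0.4578, -0.3165, 0.2796]
ee_rot: [0.003, 0.82, 0.572, 0.001]
force: [0.7, -0.5, -0.5]
opening: 0.0604
finger_force: 0.0
```

Run:
```python
from h import *
plan(.5,-.2,.2,69.4)
f=cam('wrist'); save(f,'w9'); P=cloud(f)
for n in ['marker_tip','marker_grip','pointer_tip','handle']:
    for r in env.place_of(n,f)[:1]: print(n,r['point'],r['confidence'],at_d(f,r['point']).round(4))
```

```text
shift [ 0.124  -0.0011  0.0794] dist 0.147 turn [0.28 0.1  0.34] pos [ 0.4578 -0.3165  0.2796] t 28.77 q [-0.74  0.33  0.02  1.26  0.    1.19] F [ 0.7 -0.5 -0.5] open 0.0604
marker_tip [341.9, 23.8] 0.71 [ 0.59   -0.1799  0.0291]
pointer_tip [258.1, 16.1] 0.73 [ 0.5043 -0.1406  0.0305]
handle [271.3, 202.7] 0.88 [ 0.4577 -0.3091  0.1822]
```

Call:
arm_command(deltas=[[[0, 0, 0, 0.045, 0.011, 0, 0.06], [0, 0, 0, 0.046, 0.011, 0, 0.06], [0, 0, 0, 0.046, 0.012, 0, 0.06], [0, 0, 0, 0, 0, 0, 0.06], [0, 0, 0, 0, 0, 0, 0.06]]])

```text
t: 29.65
position: [0.5356, -0.1988, 0.2759]
ee_rot: [-0.001, 0.82, 0.572, -0.0]
force: [-0.6, -0.3, -0.8]
opening: 0.0597
finger_force: 0.0
```

```bash
cat > mk.py <<'E'
from h import *
f=cam('wrist'); save(f,'wm%d'%f['shot']); P=cloud(f)
o=np.array([.5168,-.2565]);a=np.radians(-20.6);ex=np.array([np.cos(a),np.sin(a)]);ey=np.array([-ex[1],ex[0]])
T=lambda p: np.r_[(p[:2]-o)@ex,(p[:2]-o)@ey,p[2]].round(4)
for n in ['marker_tip','marker_grip','pointer_tip']:
    for r in env.place_of(n,f)[:1]: print(n,r['point'],round(r['confidence'],2),T(at_z(f,r['point'],.073 if 'grip' in n else .037)))
hsv=cv2.cvtColor(f['image'],cv2.COLOR_RGB2HSV); H,S,V=[hsv[...,i].astype(int) for i in range(3)]
X=(P[...,:2]-o)@ex; Y=(P[...,:2]-o)@ey; Z=P[...,2]
for n,m in dict(red=((H<6)|(H>174))&(S>130)&(V>60)&(Z<.06)&(Y>.07)&(Y<.12), tab=(H>20)&(H<35)&(S>130)&(Z>.06)&(Z<.1)&(Y>.08)&(Y<.16), tip=(H>20)&(H<35)&(S>130)&(Z<.055)&(Y>.08)&(Y<.16)).items():
    if m.sum()>3:
        print(n,m.sum(),[np.percentile(q[m],[2,50,98]).round(4) for q in (X,Y,Z)])
        if n!='tab':
            v,u=np.nonzero(m); w=[T(at_z(f,(uu,vv),.037))[:2] for uu,vv in zip(u,v)]; w=np.array(w); k=w[:,1].max() if n=='red' else w[:,1].min()
            print('  tip x at end', w[abs(w[:,1]-k)<.004][:,0].mean().round(4),k, 'all',w[:,0].mean().round(4))
E
python3 mk.py; python3 -c "
from h import *
plan(.5987,-.158,.13,69.4)"; ls pics
```

```text
marker_tip [309.1, 148.8] 0.63 [0.0383 0.0979 0.037 ]
marker_grip [320.0, 132.3] 0.66 [0.0454 0.1187 0.073 ]
pointer_tip [233.6, 146.7] 0.64 [-0.0529  0.0999  0.037 ]
red 9 [array([-0.0505, -0.0501, -0.0497]), array([0.0796, 0.0842, 0.0961]), array([0.0374, 0.0391, 0.0407])]
  tip x at end -0.0502 0.0959 all -0.0503
tab 229 [array([0.0376, 0.0416, 0.0483]), array([0.1131, 0.1215, 0.1304]), array([0.064 , 0.0848, 0.0867])]
tip 24 [array([0.0376, 0.0427, 0.044 ]), array([0.0995, 0.1067, 0.1265]), array([0.0376, 0.0397, 0.0548])]
  tip x at end 0.0435 0.0989 all 0.0421
shift [0.0611 0.0448 0.1464] dist 0.165 turn [-0.02  0.01  0.25] pos [ 0.5355 -0.1997  0.2765] t 29.85 q [-0.48  0.36  0.07  1.28 -0.    1.44] F [-0.2  0.2  0.2] open 0.06
scene0.png
side0.png
w1.png
w2.png
w3.png
w4.png
w5.png
w6.png
w7.png
w8.png
w9.png
wm15.png
```

Call:
arm_command(deltas=[[[0, 0, 0, 0.031, 0.022, 0.03, 0.06], [0, 0, 0, 0.03, 0.023, 0.04, 0.06], [0, 0, 0, 0, 0, 0.05, 0.06], [0, 0, 0, 0, 0, 0.05, 0.06], [0, 0, 0, 0, 0, 0.035, 0.06], [0, 0, 0, 0, 0, 0.018, 0.06], [0, 0, 0, 0, 0, 0, 0.06], [0, 0, 0, 0, 0, 0, 0.03], [0, 0, 0, 0, 0, 0, 0.005], [0, 0, 0, 0, 0, 0, 0.005], [0, 0, 0, 0, 0, 0, 0.005]]], force=25)

```text
t: 31.22
position: [0.6001, -0.1575, 0.0547]
ee_rot: [0.001, 0.82, 0.572, 0.0]
force: [-0.7, 0.2, 6.9]
opening: 0.0117
finger_force: 29.3
```

```bash
python3 mk.py; python3 -c "
from h import *
plan(.5987,-.158,.052,69.4)"
```

```text
marker_grip [272.9, 288.9] 0.77 [0.0415 0.1195 0.073 ]
pointer_tip [112.8, 283.7] 0.55 [-0.0507  0.1014  0.037 ]
red 144 [array([-0.0524, -0.0501, -0.0488]), array([0.0781, 0.0869, 0.0976]), array([0.0374, 0.039 , 0.0402])]
  tip x at end -0.0512 0.0973 all -0.0513
tab 1695 [array([0.0362, 0.0419, 0.0472]), array([0.1133, 0.1274, 0.1317]), array([0.0617, 0.0844, 0.0862])]
tip 135 [array([0.037 , 0.042 , 0.0465]), array([0.1302, 0.1312, 0.1318]), array([0.045 , 0.0503, 0.0548])]
  tip x at end 0.0421 0.1228 all 0.0421
shift [-0.001  -0.0012  0.0027] dist 0.003 turn [0.11 0.01 0.34] pos [ 0.6001 -0.1575  0.0547] t 31.43 q [-0.37  0.61 -0.14  0.82 -0.    1.55] F [-0.8  0.1  6.7] open 0.0115
```

Call:
arm_command(deltas=[[[0, 0, 0, 0, -0.005, 0, 0.005], [0, 0, 0, 0, -0.011, 0, 0.005], [0, 0, 0, 0, -0.011, 0, 0.005], [0, 0, 0, 0, -0.011, 0, 0.005], [0, 0, 0, 0, -0.011, 0, 0.005], [0, 0, 0, 0, -0.011, 0, 0.005], [0, 0, 0, 0, -0.011, 0, 0.005], [0, 0, 0, 0, -0.011, 0, 0.005], [0, 0, 0, 0, -0.008, 0, 0.005], [0, 0, 0, 0, -0.003, 0, 0.005], [0, 0, 0, 0, 0, 0, 0.005], [0, 0, 0, 0, 0, 0, 0.005]]])

```text
t: 32.92
position: [0.5127, -0.1248, 0.0546]
ee_rot: [0.001, 0.82, 0.572, 0.001]
force: [-0.4, 1.9, 10.6]
opening: 0.0118
finger_force: 29.9
```

```bash
python3 mk.py
```

```text
marker_grip [271.0, 284.4] 0.89 [-0.0527  0.1216  0.073 ]
red 19 [array([-0.0522, -0.0504, -0.0486]), array([0.0772, 0.078 , 0.079 ]), array([0.0376, 0.0388, 0.0399])]
  tip x at end -0.0504 0.0774 all -0.0504
tab 1695 [array([-0.0571, -0.0514, -0.0461]), array([0.1132, 0.1272, 0.1315]), array([0.0618, 0.0844, 0.0862])]
tip 135 [array([-0.0561, -0.0513, -0.0467]), array([0.1301, 0.131 , 0.1315]), array([0.0452, 0.0499, 0.0547])]
  tip x at end -0.0511 0.1226 all -0.0511
```

Call:
arm_command(deltas=[[[0, 0, 0, 0, 0, 0, 0.03], [0, 0, 0, 0, 0, 0, 0.04], [0, 0, 0, 0, 0, 0, 0.04], [0, 0, 0, 0, 0, -0.02, 0.04], [0, 0, 0, 0, 0, -0.04, 0.04], [0, 0, 0, 0, 0, -0.05, 0.06], [0, 0, 0, -0.03, 0, -0.03, 0.06], [0, 0, 0, -0.03, 0, -0.02, 0.06], [0, 0, 0, 0, 0, 0, 0.06], [0, 0, 0, 0, 0, 0, 0.06]]])

```text
t: 34.38
position: [0.4911, -0.1809, 0.213]
ee_rot: [-0.0, 0.821, 0.572, -0.0]
force: [-0.2, 0.9, -0.8]
opening: 0.06
finger_force: 0.0
```

```bash
python3 mk.py
python3 - <<'E'
from h import *
import glob
g=sorted(glob.glob('pics/wm*.png'),key=lambda p:int(p[7:-4]))[-1]; im=cv2.imread(g)
cv2.imwrite('pics/fin.png',cv2.resize(im[40:300,120:420],None,fx=2.2,fy=2.2)); print(g)
E
```

```text
marker_tip [269.6, 157.1] 0.7 [-0.0564  0.096   0.037 ]
marker_grip [273.4, 133.3] 0.75 [-0.0526  0.121   0.073 ]
pointer_tip [276.3, 156.3] 0.62 [-0.0496  0.0969  0.037 ]
red 17 [array([-0.0509, -0.0508, -0.0498]), array([0.0783, 0.0844, 0.096 ]), array([0.0379, 0.0393, 0.0406])]
  tip x at end -0.0509 0.0961 all -0.0507
tab 286 [array([-0.0572, -0.052 , -0.0462]), array([0.1126, 0.1217, 0.1299]), array([0.0828, 0.0851, 0.0867])]
tip 18 [array([-0.052 , -0.0515, -0.0509]), array([0.0994, 0.1034, 0.1073]), array([0.0378, 0.039 , 0.0396])]
  tip x at end -0.0514 0.0992 all -0.0515
pics/wm18.png
```

View pics/fin.png

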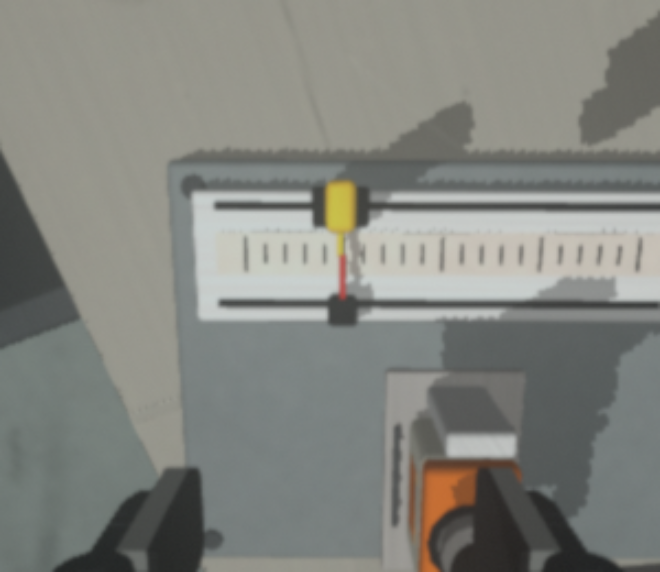

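The final view shows the marker tip (342,252) in line with the red pointer (343,262), with both at tester x of about -0.051 m. The pointer hasn't moved since I let go of the lever. I'm handing the job in.

```bash
python3 -c "
from h import *
print(env.finish_job()); print(env.state()['t'])"
```

```text
the job is handed in; nothing more can be done
None
the job is handed in; nothing more can be done
```

The job is handed in, with no verdict shown: the orange cartridge stands in the nest, I pressed the lever about 10 N above free swing and let go, and the marker tip reads within about 1 mm of the red pointer. I did not measure the foot's remaining force after release, but the pointer held steady.

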